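# Sweep spacer washers through a gate into a slot

### The arm

A 6-joint arm with a two-finger parallel gripper is mounted at the origin on a cart in front of the work surface, level with it; the furniture and walls round the work are solid. World frame = base frame: x ahead of the robot, y to its left, z up, the work surface at z = 0. Lengths are in m, angles in degrees, forces in N, time in s.
With the tool pointing down it reaches from about 0.25 to 0.725 m from the base axis. Payload 9.7 kg.
Tool frame: the origin (TCP) lies on the centre line of the jaws, within the pads' length; the fingertips stand 14 mm ahead of it and the grasp point (between the pads) lies 5 mm behind it; z points along the fingers, y is the line along which they close (so a half turn about z gives the same grasp; the last joint's range is limited). The gripper opens to 85 mm and grips with 20 to 120 N. Pads are 22 mm wide; open, the fingers measure 114 mm over their backs; the gripper's body (76 mm by 85 mm) begins 54 mm behind the grasp point. The pads swing forward as they close: fully open they stand 13 mm farther back than shut.
Start: joints at [-70.073, 4.979, 10.078, 95.1, 0, 90], TCP at [0.187, -0.517, 0.211] pointing down, gripper open.
Joint ranges: [-179.16, 179.16], [-48.56, 103.87], [-65.8, 70.77], [-126.05, 130.52], [-82.76, 87.17], [-180, 180]. Speed limits (degrees/s): [127.2, 127.2, 147.25, 180, 180, 180].

### API

Orientations are given as [roll, pitch, yaw] about the fixed x, y, z axes, in that order (R = Rz(yaw) Ry(pitch) Rx(roll)).
In Python, from workcell import bot, camera, get_calibration, ticket gives the robot as it stands. The module is installed in compiled form; this text tells all that it offers.
- The arm moves only by the tool send_rows, never from a script. Its arguments are lists of equal length, an entry for each row: "linear": the shift along the tool's x, y, z in m, a list of three; "twist": the turn, a rotation vector about the tool's x, y, z in units of 10 degrees (1.0 is 10 degrees), a list of three; "gripper": the opening in per cent of the stroke, from 0 (shut) to 100 (fully open). In form: {"linear": [[x, y, z], ...], "twist": [[wx, wy, wz], ...], "gripper": [gripper, ...]}. A call has 1 to 8 rows; each row shifts and turns the commanded pose from where the row before left it, along the tool's axes as they then stand; what a row does not reach is not made up. A row lasts 1/8 s, in which the tool goes at most 62.5 mm and 10.7 degrees, less where a joint would pass 70% of its speed; a pose out of reach is approached as far as the arm can. A call with a gripper value outside its range is refused whole. The fingers move at their own pace and stop on an object; "grip_force" is the grip in N (left out, the last holds). Time passes only in rows, so rows that do not move let the fingers close. It gives the time, the measured TCP pose, the force, the opening and the grip force at its end, in the units of the state.
- bot.get_obs(): the state, without advancing time (a new reading comes with each control period).
- camera(name): name is "side" or "top"; returns the picture (420x560x3 uint8, red, green, blue); there is no depth.
- get_calibration(name): a dict with "fx", "fy", "cx", "cy" (pixels), "origin" and "orientation" of the camera in the world. Camera axes: x right, y down, z forward; pixel columns grow to the right and rows downward; lengths in m; the calibration is good to about 2 mm. A picture is of the moment at which its call begins. get_calibration takes no time and is no camera call.
- ticket.job_done(): hands the job in; it is judged then, once.
The state is a dict: "time": time; "q": joint angles; "qd": joint speeds; "joint_efforts": joint torques, N m; "ee_pos": TCP position; "tcp_rot": TCP orientation; "wrist_force": force on the tool from outside, world axes, zero at the start; "torque": the same for the moment, N m; "opening": finger opening in m; "grasp_force": force on a finger pad.
Only numpy, scipy, OpenCV 4.12 (cv2) and the standard library are available. Lean on these libraries where they do the work, as an engineer would, in place of code of your own. Each camera call takes 0.05 s, during which the arm holds its last target. There are 200 camera calls.

### The job

Sweep the three loose spacer washers on the blue tray through its narrow gate into the slot behind it, one at a time: the brass one first, then the silver-grey metal one, then the red one, so that all three end up lying flat and wholly inside the slot. Only push them along with the fingertips; do not pick anything up. Leave the small weight and the relay standing on the tray where they are, and do not disturb the other things on the bench.

Things in the scene. Friction and masses are not known exactly. Their poses are not given: they have to be found in the camera images.
- tray: blue metal tray on a wooden board fixed to the bench, the washers spread over its near half in any order. Origin on the bench under it; x towards the slot, y left, z up. Floor top at z = 14 mm, x = -130 to 70 mm, y = -130 to 130 mm; near edge open; walls at both sides and the far end (x = 65 to 70 mm) rise 12 mm over the floor. The gate is in the middle of the far wall, the slot behind it
- gate (a point): middle of the gate, between two round steel posts (10 mm thick, 16 mm high, 40 mm clear between them), on the floor's top surface, at x = 70 mm, y = 0, z = 14 mm of the tray; axes as the tray's. A washer is wholly inside the slot once its centre is 15 mm or more past this point along x
- slot_end (a point): far end of the slot: middle of the end stop's face, on the floor's top, 110 mm past the gate along x; axes as the tray's. The slot's floor is level with the tray's; it is 42 mm wide inside, its walls 12 mm high and 5 mm thick, and it is open above
- washer_brass: thick spacer washer lying flat, yellow brass, about 50 g, 30 mm outside, 13 mm bore, 12 mm thick; origin at the centre of its underside, z up
- washer_steel: thick spacer washer lying flat, plain silver-grey metal, about 50 g, 30 mm outside, 13 mm bore, 12 mm thick; origin at the centre of its underside, z up
- washer_red: thick spacer washer lying flat, red plastic, about 30 g, 30 mm outside, 13 mm bore, 12 mm thick; origin at the centre of its underside, z up
- small_weight: small brass weight with a knob, 22 mm across and 28 mm high; one stands at either far corner of the tray, left and right in either order, and is to be left alone. Origin at the centre of its underside, z up
- relay: clear relay cube, 22 x 30 mm and 26 mm high; one stands at either far corner of the tray, left and right in either order, and is to be left alone. Origin at the centre of its underside, z up
- flux_tin: round yellow tin, 54 mm across and 20 mm high, far left of the tray; lies or stands loose on the bench, to be left alone. Origin at the centre of its underside
- big_weight: brass weight with a knob, 27 mm across and 34 mm high, left of the tray; lies or stands loose on the bench, to be left alone. Origin at the centre of its underside
- pliers: pliers with green handles, 166 mm long along their y, 50 mm wide and 11 mm high, right of the tray; lies or stands loose on the bench, to be left alone. Origin at the centre of its underside
- driver: small blue screwdriver, 127 mm long along its y and 13 mm thick, left of the tray; lies or stands loose on the bench, to be left alone. Origin at the centre of its underside

How it is judged (in metres and radians):
On the way, in this order (a step that is already met when the one before it is completed fails the run):
1. the brass washer is wholly inside the slot while the other two are still short of the gate (x of washer_brass in the frame of gate between 0.014 and 0.11 m and y of washer_brass in the frame of gate between -0.012 and 0.012 m and z of washer_brass in the frame of gate below 0.004 m and angle between washer_brass's own z axis and vertical below 0.15 rad and x of each of washer_steel, washer_red in the frame of gate below -0.018 m), for 0.2 s.
2. the silver-grey metal washer is wholly inside too while the red one is still short of the gate (x of washer_brass in the frame of gate between 0.014 and 0.11 m and y of washer_brass in the frame of gate between -0.012 and 0.012 m and z of each of washer_brass, washer_steel in the frame of gate below 0.004 m and angle between each of washer_brass, washer_steel's own z axis and vertical below 0.15 rad and x of washer_steel in the frame of gate between 0.014 and 0.11 m and y of washer_steel in the frame of gate between -0.012 and 0.012 m and x of washer_red in the frame of gate below -0.018 m), for 0.2 s.
3. the red washer is wholly inside as well (x of washer_brass in the frame of gate between 0.014 and 0.11 m and y of washer_brass in the frame of gate between -0.012 and 0.012 m and z of each of washer_brass, washer_steel, washer_red in the frame of gate below 0.004 m and angle between each of washer_brass, washer_steel, washer_red's own z axis and vertical below 0.15 rad and x of washer_steel in the frame of gate between 0.014 and 0.11 m and y of washer_steel in the frame of gate between -0.012 and 0.012 m and x of washer_red in the frame of gate between 0.014 and 0.11 m and y of washer_red in the frame of gate between -0.012 and 0.012 m), for 0.2 s.
At the end, for the whole second after the job is handed in: all three washers lie flat and at rest in the slot, each centre at least 14 mm past the gate and within 12 mm of the slot's middle line (all of step 3 and linear speed of each of washer_brass, washer_steel, washer_red below 0.02 m/s); the robot touches nothing.
It fails at once if a washer is lifted: more than 10 mm off the tray (z of any of washer_brass, washer_steel, washer_red in the frame of gate above 0.01 m).
It fails at once if the small weight or the relay on the tray is lifted, tipped or moved more than 15 mm (distance of any of small_weight, relay from where it was at the start of the episode above 0.015 m or angle between any of small_weight, relay's own z axis and vertical above 0.3 rad).
It fails at once if the flux tin, the larger weight, the pliers or the screwdriver is moved more than 20 mm (distance of any of flux_tin, big_weight, pliers, driver from where it was at the start of the episode above 0.02 m).
It also fails if it takes over 69 s, if anything falls off the work surface, if the arm or the gripper's body presses on something with over 40 N, if the wrist force passes 120 N, or if a joint passes its speed limit or range.

## Working session

There is one attempt and no reset: what is moved stays moved. The work goes in short steps, Python scripts to look and compute and a tool call to move; the robot and the scene stay as the last step left them, time stands still between calls to the robot, and variables do not carry over. Pictures are saved under pics/ and viewed, at most 10 in all, crops included, and the job is handed in when it is done.

Besides the shell and the picture viewer there is one more tool, called as name(argument=value, ...), one argument or row to a line, values as JSON. send_rows: Moves the arm, as the interface text tells. Its arguments: {"type":"object","properties":{"linear":{"type":"array"},"twist":{"type":"array"},"gripper":{"type":"array"},"grip_force":{"type":"number"}},"required":["linear","twist","gripper"]}

```bash
mkdir -p pics
python3 - <<'E'
from workcell import bot,camera,get_calibration
import cv2
for n in("top","side"):
    cv2.imwrite(f"pics/{n}0.png",camera(n)[:,:,::-1]); print(n,get_calibration(n))
print(bot.get_obs())
E
```

```text
top {'fx': 416.4079371096184, 'fy': 416.4079371096184, 'cx': 290.6118059352706, 'cy': 207.14689338853742, 'origin': array([ 0.35786363, -0.11857947,  1.35404066]), 'orientation': array([-171.46975206,    0.82545664,  -91.65711036])}
side {'fx': 505.32935503184245, 'fy': 505.32935503184245, 'cx': 280.20100532721136, 'cy': 210.71233001548637, 'origin': array([0.49620543, 0.91216278, 0.98110226]), 'orientation': array([-132.32902447,   -0.66865257, -174.89964301])}
{'time': 0.1, 'q': array([-7.00737346e+01,  5.00866669e+00,  1.00404204e+01,  9.51003361e+01,
       -5.20696071e-04,  8.99991184e+01]), 'qd': array([-0.00571621, -0.03886279,  0.15191356,  0.09277173, -0.05360432,
       -0.06583072]), 'joint_efforts': array([ 1.41115746e-03, -5.21562159e+01,  4.65651584e+01,  1.60175812e-02,
        1.26247753e-05, -2.34616448e-05]), 'ee_pos': array([ 0.18736594, -0.51686044,  0.21005987]), 'tcp_rot': array([-1.79931418e+02,  5.19640429e-04,  1.99271476e+01]), 'wrist_force': array([-0.39280008,  0.45012326,  0.06521159]), 'torque': array([-0.04910173, -0.02976777, -0.06856296]), 'grasp_force': 0.0, 'opening': 0.08544551518919764}
```

View pics/top0.png

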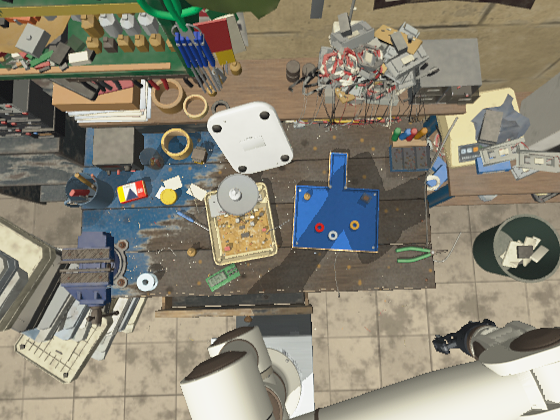

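View pics/side0.png

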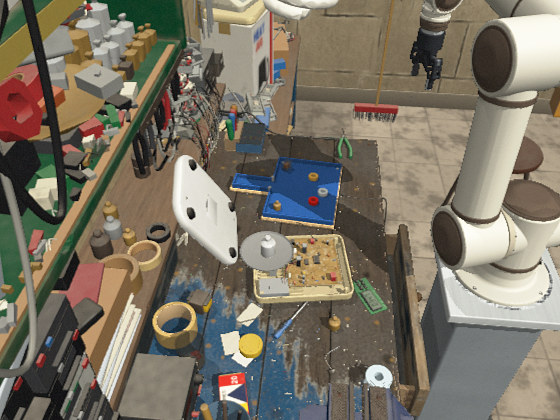

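The top view shows the tray around (336,218) with the slot going up to (339,155). Red is at (319,227), steel at (333,236) and brass at (354,225). Next I'll enlarge both views.

```bash
cat > h.py <<'E'
import numpy as np,cv2
from workcell import bot,camera,get_calibration
from scipy.spatial.transform import Rotation as R
def ray(n,u,v):
    c=get_calibration(n); d=R.from_euler('xyz',c['orientation'],degrees=True).as_matrix()@np.array([(u-c['cx'])/c['fx'],(v-c['cy'])/c['fy'],1])
    return np.array(c['origin']),d
def onz(n,u,v,z):
    o,d=ray(n,u,v); return o+d*(z-o[2])/d[2]
def proj(n,p):
    c=get_calibration(n); q=R.from_euler('xyz',c['orientation'],degrees=True).as_matrix().T@(np.array(p)-c['origin'])
    return np.array([c['cx']+c['fx']*q[0]/q[2],c['cy']+c['fy']*q[1]/q[2]])
def tri(a,b):
    o1,d1=ray('top',*a);o2,d2=ray('side',*b)
    s=np.linalg.lstsq(np.c_[d1,-d2],o2-o1,rcond=None)[0]
    p,q=o1+s[0]*d1,o2+s[1]*d2; return (p+q)/2,np.linalg.norm(p-q)
E
python3 - <<'E'
import cv2,numpy as np
t=cv2.imread("pics/top0.png")[145:255,285:385]; s=cv2.imread("pics/side0.png")[140:235,225:350]
a=cv2.resize(t,None,fx=5,fy=5,interpolation=cv2.INTER_CUBIC); cv2.imwrite("pics/topc.png",a)
b=cv2.resize(s,None,fx=6,fy=6,interpolation=cv2.INTER_CUBIC); cv2.imwrite("pics/sidec.png",b)
E
```

```text
(no output)
```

View pics/topc.png

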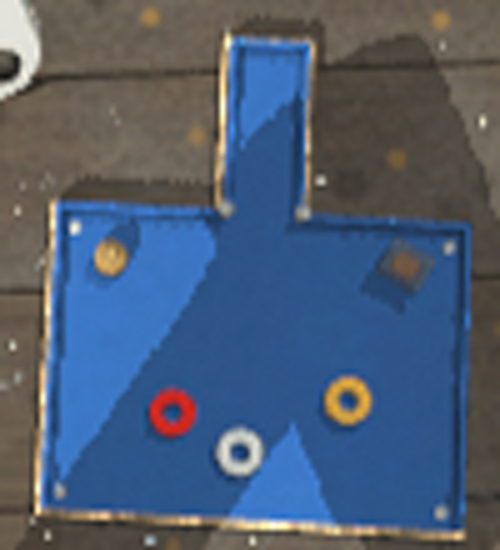

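View pics/sidec.png

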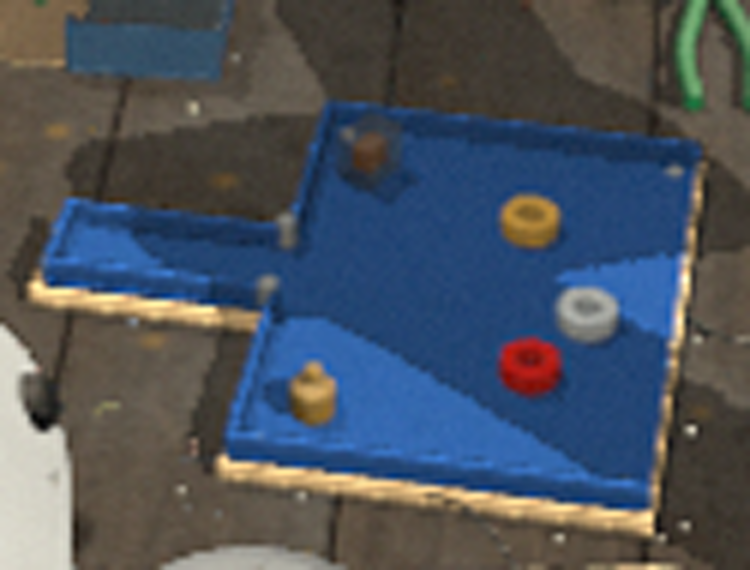

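```bash
cat > fit.py <<'E'
from h import *
T=lambda x,y:(285+(x+.5)/5-.5,145+(y+.5)/5-.5); S=lambda x,y:(225+(x+.5)/6-.5,140+(y+.5)/6-.5)
for n,a,b in [("red",(172,412),(530,357)),("steel",(240,452),(587,304)),("brass",(348,400),(530,210)),("postL",(227,208),(267,282)),("postR",(302,212),(288,219)),("knob",(109,255),(314,370)),("relay",(405,263),(370,150))]:
    p,e=tri(T(*a),S(*b)); print(n,p.round(4),round(e,4), onz('top',*T(*a),.026).round(4),onz('side',*S(*b),.026).round(4))
# tray fit
tr={'farL':(70,130,26),'farR':(70,-130,26),'nearL':(-130,130,26),'nearR':(-130,-130,26),'pL':(70,25,30),'pR':(70,-25,30),'eL':(185,26,26),'eR':(185,-26,26)}
tp={'farL':(55,203),'farR':(468,222),'nearR':(463,527),'pL':(227,208),'pR':(302,212),'eL':(229,38),'eR':(313,40)}
sp={'farR':(328,102),'nearR':(702,145),'nearL':(648,490),'farL':(232,445),'pL':(267,282),'pR':(288,219),'eR':(68,202),'eL':(45,270)}
A=[];B=[];N=[]
for d,f,n in((tp,T,'top'),(sp,S,'side')):
    for k,v in d.items():
        x,y,z=tr[k]; A.append((x/1e3,y/1e3)); B.append(onz(n,*f(*v),z/1e3)[:2]); N.append(n+k)
A=np.array(A);B=np.array(B)
def kab(A,B):
    a=A.mean(0);b=B.mean(0);H=(A-a).T@(B-b);th=np.arctan2(H[0,1]-H[1,0],H[0,0]+H[1,1])
    M=np.array([[np.cos(th),-np.sin(th)],[np.sin(th),np.cos(th)]]);return th,M,b-M@a
nt=len(tp)
for s in(slice(0,nt),slice(nt,None),slice(None)):
    th,M,t=kab(A[s],B[s]); print(np.degrees(th),t.round(4)); 
for n,r in zip(N,B-(A@M.T+t)): print(n,(r*1e3).round(1))
for n,p in [("red",(172,412)),("steel",(240,452)),("brass",(348,400))]: print(n,(M.T@(onz('top',*T(*p),.026)[:2]-t)).round(4))
for n,p in [("red",(530,357)),("steel",(587,304)),("brass",(530,210)),("relay?",(370,150))]: print(n,(M.T@(onz('side',*S(*p),.026)[:2]-t)).round(4))
print("weight",(M.T@(onz('top',*T(109,255),.04)[:2]-t)).round(4),"relay",(M.T@(onz('top',*T(400,268),.03)[:2]-t)).round(4))
E
python3 fit.py
```

```text
red [ 0.4898 -0.1941  0.0248] 0.0018 [ 0.4905 -0.1941  0.026 ] [ 0.4889 -0.1925  0.026 ]
steel [ 0.4632 -0.2365  0.0248] 0.0011 [ 0.4636 -0.2365  0.026 ] [ 0.4627 -0.235   0.026 ]
brass [ 0.4942 -0.3068  0.0258] 0.0012 [ 0.4948 -0.3069  0.026 ] [ 0.4936 -0.3064  0.026 ]
postL [ 0.6212 -0.2348  0.0269] 0.0017 [ 0.6223 -0.235   0.026 ] [ 0.6205 -0.2357  0.026 ]
postR [ 0.6161 -0.2829  0.0291] 0.0027 [ 0.6181 -0.2834  0.026 ] [ 0.6152 -0.2864  0.026 ]
knob [ 0.5906 -0.1569  0.0398] 0.0014 [ 0.5937 -0.1574  0.026 ] [ 0.5913 -0.1725  0.026 ]
relay [ 0.5804 -0.3478  0.0267] 0.0039 [ 0.5825 -0.3482  0.026 ] [ 0.5786 -0.3481  0.026 ]
-4.2138761540627545 [ 0.5497 -0.2537]
-4.531193770098269 [ 0.5463 -0.2479]
-4.447795851209991 [ 0.5479 -0.2505]
topfarL [1.4 2.8]
topfarR [ 0.5 -4.8]
topnearR [ 3.6 -5.3]
toppL [ 1.8 -3.6]
toppR [ 1.5 -2.1]
topeL [ 1.6 -2.2]
topeR [ 2.5 -5.4]
sidefarR [-3.6 -2.1]
sidenearR [-1.8 -0.5]
sidenearL [2.8 5.7]
sidefarL [-3.6 10.3]
sidepL [0.4 0.2]
sidepR [-1.1 -0.5]
sideeR [-2.5  2.2]
sideeL [-3.6  5.3]
red [-0.0616  0.0518]
steel [-0.0851  0.0075]
brass [-0.0486 -0.0603]
red [-0.0633  0.0533]
steel [-0.0862  0.0089]
brass [-0.0498 -0.06  ]
relay? [ 0.0381 -0.095 ]
weight [0.036  0.0966] relay [ 0.0379 -0.0909]
```

Both views agree to about 2 mm, and the washer tops come out at z ≈ 25–26 mm, as expected. The yaw is about −4.4° and the gate is near (0.618, −0.258). I'll head to behind the brass washer with the fingers slightly apart, so they form a two-point cage.

send_rows(
  linear=[
    [0.04,-0.0105,0.0],
    [0.04,-0.0105,0.01],
    [0.04,-0.0105,0.01],
    [0.04,-0.0105,0.01],
    [0.04,-0.0105,0.01],
    [0.04,-0.0105,0.01],
    [0.04,-0.0105,0.01],
    [0.042,-0.0095,0.0],
  ],
  twist=[
    [0,0,0],
    [0,0,0],
    [0,0,0],
    [0,0,0],
    [0,0,0],
    [0,0,0],
    [0,0,0],
    [0,0,-0.7],
  ],
  gripper=[16,16,16,16,16,16,16,16],
)

```text
time: 1.1
ee_pos: [0.4624, -0.3281, 0.1494]
tcp_rot: [-179.9, 0.1, 27.1]
wrist_force: [-0.0, -1.4, -0.1]
opening: 0.0139
grasp_force: 0.0
```

send_rows(
  linear=[
    [0,0,0.02],
    [0,0,0.02],
    [0,0,0.0],
  ],
  twist=[
    [0,0,-0.7],
    [0,0,0],
    [0,0,0],
  ],
  gripper=[16,16,16],
)

```text
time: 1.48
ee_pos: [0.4611, -0.3285, 0.1089]
tcp_rot: [-179.8, 0.1, 33.9]
wrist_force: [0.1, 0.5, -0.0]
opening: 0.0139
grasp_force: 0.0
```

Run:
```python
from h import *
o=bot.get_obs();print(o['ee_pos'],o['tcp_rot'],o['opening'],o['time'])
im=camera("side")[:,:,::-1][100:250,200:400]; cv2.imwrite("pics/s1.png",cv2.resize(im,None,fx=4,fy=4,interpolation=cv2.INTER_CUBIC))
```

```text
[ 0.46107577 -0.32852792  0.10885862] [-1.79814194e+02  6.91416281e-02  3.39317064e+01] 0.01388470434107677 1.475
```

View pics/s1.png

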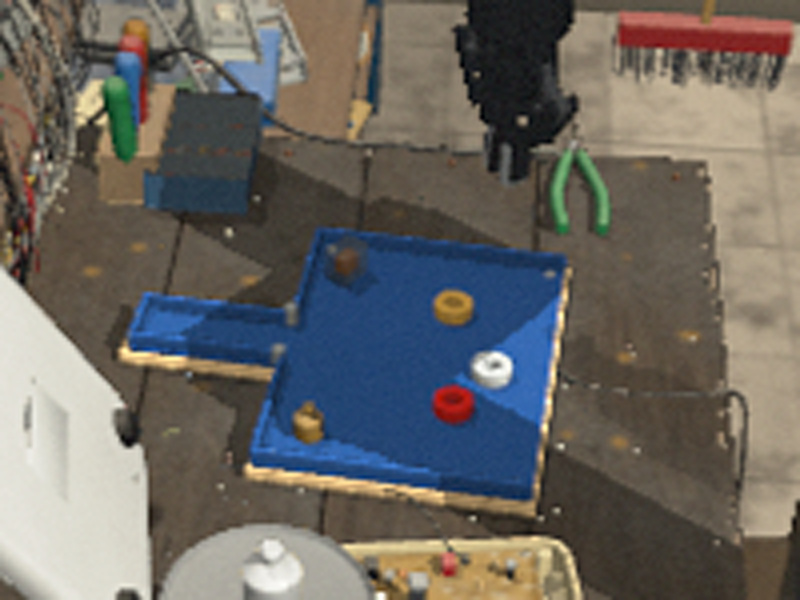

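The tips show at about (508,178) in the crop, above and behind the brass washer. Scene is undisturbed. Descending.

send_rows(
  linear=[
    [0,0,0.025],
    [0,0,0.025],
    [0,0,0.015],
    [0,0,0.008],
    [0,0,0.002],
    [0,0,0],
  ],
  twist=[
    [0,0,0],
    [0,0,0],
    [0,0,0],
    [0,0,0],
    [0,0,0],
    [0,0,0],
  ],
  gripper=[16,16,16,16,16,16],
)

```text
time: 2.28
ee_pos: [0.4622, -0.3295, 0.0364]
tcp_rot: [179.9, -0.0, 33.9]
wrist_force: [-0.2, 0.0, 0.8]
opening: 0.0138
grasp_force: 0.0
```

Run:
```python
from h import *
p=np.array(bot.get_obs()['ee_pos']);print(p,proj('side',p+[0,0,-.014]),proj('top',p))
a=camera("side")[:,:,::-1][140:215,260:360]; b=camera("top")[:,:,::-1][180:255,300:400]
cv2.imwrite("pics/s2.png",np.vstack([cv2.resize(x,(400,300),interpolation=cv2.INTER_CUBIC) for x in (a,b)]))
```

```text
[ 0.46218788 -0.32954925  0.03640653] [323.34132171 171.53318374] [362.36557624 234.29568482]
```

View pics/s2.png

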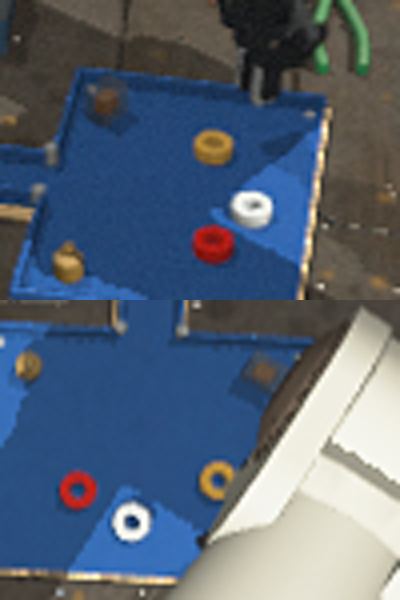

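Run:
```python
from h import *
print(proj('side',[.4611,-.3285,.0949]))
for z in(.014,.022,.03,.04,.05):
  for lat in (-.0215,-.007,.007,.0215):
    c=[.4622,-.3295]+lat*np.array([np.sin(np.radians(34)),-np.cos(np.radians(34))]); print(z,lat,proj('side',[*c,z]).round(1))
```

```text
[325.37545914 152.55999548]
0.014 -0.0215 [326.9 177.5]
0.014 -0.007 [324.4 174.9]
0.014 0.007 [321.9 172.5]
0.014 0.0215 [319.4 169.9]
0.022 -0.0215 [327.1 175.5]
0.022 -0.007 [324.6 172.9]
0.022 0.007 [322.1 170.4]
0.022 0.0215 [319.6 167.9]
0.03 -0.0215 [327.3 173.4]
0.03 -0.007 [324.7 170.8]
0.03 0.007 [322.3 168.4]
0.03 0.0215 [319.8 165.8]
0.04 -0.0215 [327.6 170.8]
0.04 -0.007 [325.  168.2]
0.04 0.007 [322.5 165.8]
0.04 0.0215 [320.  163.2]
0.05 -0.0215 [327.8 168.2]
0.05 -0.007 [325.2 165.6]
0.05 0.007 [322.7 163.2]
0.05 0.0215 [320.2 160.6]
```

send_rows(
  linear=[
    [0,0,0.004],
    [0,0,0.002],
    [0,0,0],
  ],
  twist=[
    [0,0,0],
    [0,0,0],
    [0,0,0],
  ],
  gripper=[16,16,16],
)

```text
time: 2.75
ee_pos: [0.4618, -0.3292, 0.0294]
tcp_rot: [-180.0, 0.0, 33.9]
wrist_force: [0.4, -0.4, -0.7]
opening: 0.0136
grasp_force: 0.0
```

send_rows(
  linear=[
    [0,0,0.0015],
    [0,0,0.0],
  ],
  twist=[
    [0,0,0],
    [0,0,0],
  ],
  gripper=[16,16],
)

```text
time: 3.0
ee_pos: [0.4618, -0.3292, 0.0281]
tcp_rot: [-180.0, 0.0, 33.9]
wrist_force: [-0.3, -0.1, 0.0]
opening: 0.0137
grasp_force: 0.0
```

Run:
```python
from h import *
p=np.array(bot.get_obs()['ee_pos']);print(p)
a=camera("side")[:,:,::-1][145:190,300:360]
cv2.imwrite("pics/s3.png",cv2.resize(a,None,fx=13,fy=13,interpolation=cv2.INTER_NEAREST))
```

```text
[ 0.46183031 -0.32923821  0.0280604 ]
```

View pics/s3.png

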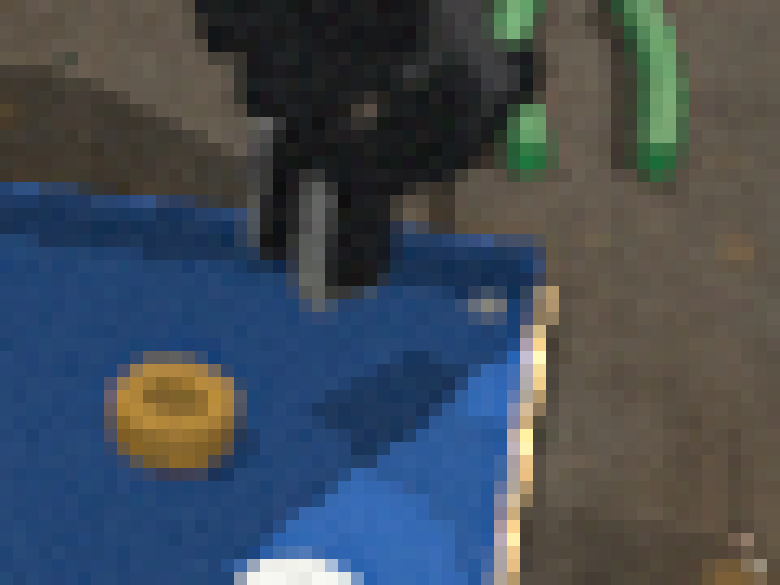

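The near fingertip shows at about (324.6,168.5), roughly 7 px above where it should project. The tips may be higher than assumed, so I'll feel for the floor in small steps.

send_rows(
  linear=[
    [0,0,0.002],
    [0,0,0.0],
  ],
  twist=[
    [0,0,0],
    [0,0,0],
  ],
  gripper=[16,16],
)

```text
time: 3.3
ee_pos: [0.4618, -0.3292, 0.026]
tcp_rot: [-180.0, 0.0, 33.9]
wrist_force: [-0.1, 0.6, -0.2]
opening: 0.0135
grasp_force: 0.0
```

send_rows(
  linear=[
    [0,0,0.002],
    [0,0,0.0],
  ],
  twist=[
    [0,0,0],
    [0,0,0],
  ],
  gripper=[16,16],
)

```text
time: 3.55
ee_pos: [0.4618, -0.3292, 0.024]
tcp_rot: [-180.0, 0.0, 33.9]
wrist_force: [0.2, -0.3, -0.3]
opening: 0.014
grasp_force: 0.0
```

send_rows(
  linear=[
    [0,0,0.002],
    [0,0,0.0],
  ],
  twist=[
    [0,0,0],
    [0,0,0],
  ],
  gripper=[16,16],
)

```text
time: 3.8
ee_pos: [0.4618, -0.3292, 0.0219]
tcp_rot: [-180.0, 0.0, 33.9]
wrist_force: [0.9, -0.9, -0.1]
opening: 0.014
grasp_force: 0.0
```

send_rows(
  linear=[
    [0,0,0.002],
    [0,0,0.0],
  ],
  twist=[
    [0,0,0],
    [0,0,0],
  ],
  gripper=[16,16],
)

```text
time: 4.05
ee_pos: [0.4618, -0.3292, 0.02]
tcp_rot: [-180.0, 0.0, 33.9]
wrist_force: [-0.5, -0.4, 0.1]
opening: 0.0139
grasp_force: 0.0
```

send_rows(
  linear=[
    [0,0,0.002],
    [0,0,0.0],
  ],
  twist=[
    [0,0,0],
    [0,0,0],
  ],
  gripper=[16,16],
)

```text
time: 4.3
ee_pos: [0.4618, -0.3292, 0.018]
tcp_rot: [-180.0, 0.0, 33.9]
wrist_force: [0.6, 0.9, 0.3]
opening: 0.0136
grasp_force: 0.0
```

send_rows(
  linear=[
    [0,0,0.002],
    [0,0,0.0],
  ],
  twist=[
    [0,0,0],
    [0,0,0],
  ],
  gripper=[16,16],
)

```text
time: 4.55
ee_pos: [0.4618, -0.3292, 0.016]
tcp_rot: [-180.0, 0.0, 33.9]
wrist_force: [0.7, 0.4, 0.0]
opening: 0.0133
grasp_force: 0.0
```

send_rows(
  linear=[
    [0,0,0.002],
    [0,0,0.0],
  ],
  twist=[
    [0,0,0],
    [0,0,0],
  ],
  gripper=[16,16],
)

```text
time: 4.8
ee_pos: [0.4618, -0.3292, 0.014]
tcp_rot: [-180.0, 0.0, 33.9]
wrist_force: [0.2, 0.1, -0.6]
opening: 0.0137
grasp_force: 0.0
```

Run:
```python
from h import *
p=np.array(bot.get_obs()['ee_pos']);print(p)
a=camera("side")[:,:,::-1][145:190,300:360]
b=camera("top")[:,:,::-1][200:245,320:380]
cv2.imwrite("pics/s4.png",np.vstack([cv2.resize(x,(400,300),interpolation=cv2.INTER_NEAREST) for x in(a,b)]))
```

```text
[ 0.46180268 -0.3292372   0.01398199]
```

View pics/s4.png

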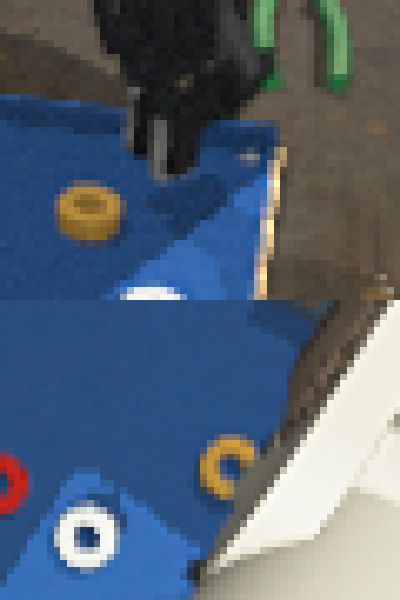

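Run:
```python
from h import *
for z in(0,.014,.03,.045): print(z,proj('side',[.4588,-.3053,z]).round(1),proj('side',[.4406,-.3176,z]).round(1),onz('side',324.5,172,z).round(4),onz('side',328.5,170.5,z).round(4))
```

```text
0 [323.7 182.2] [329.7 180.1] [ 0.4577 -0.3566  0.    ] [ 0.4453 -0.3656  0.    ]
0.014 [324.1 178.6] [330.1 176.5] [ 0.4582 -0.3385  0.014 ] [ 0.446  -0.3474  0.014 ]
0.03 [324.4 174.5] [330.5 172.4] [ 0.4589 -0.3178  0.03  ] [ 0.4468 -0.3265  0.03  ]
0.045 [324.8 170.6] [330.9 168.5] [ 0.4595 -0.2984  0.045 ] [ 0.4476 -0.307   0.045 ]
```

send_rows(
  linear=[
    [0,0,0.002],
    [0,0,0.0],
  ],
  twist=[
    [0,0,0],
    [0,0,0],
  ],
  gripper=[16,16],
)

```text
time: 5.15
ee_pos: [0.4618, -0.3293, 0.012]
tcp_rot: [-180.0, 0.0, 33.9]
wrist_force: [0.0, -0.1, 0.4]
opening: 0.0139
grasp_force: 0.0
```

send_rows(
  linear=[
    [0,0,0.002],
    [0,0,0.0],
  ],
  twist=[
    [0,0,0],
    [0,0,0],
  ],
  gripper=[16,16],
)

```text
time: 5.4
ee_pos: [0.4618, -0.3292, 0.01]
tcp_rot: [-180.0, 0.0, 33.9]
wrist_force: [-0.4, 0.3, -0.0]
opening: 0.0131
grasp_force: 0.0
```

send_rows(
  linear=[
    [0,0,0.0025],
    [0,0,0.0],
  ],
  twist=[
    [0,0,0],
    [0,0,0],
  ],
  gripper=[16,16],
)

```text
time: 5.65
ee_pos: [0.4618, -0.3292, 0.0074]
tcp_rot: [-180.0, 0.0, 33.9]
wrist_force: [0.5, 0.1, -0.3]
opening: 0.0139
grasp_force: 0.0
```

send_rows(
  linear=[
    [0,0,0.0025],
    [0,0,0.0],
  ],
  twist=[
    [0,0,0],
    [0,0,0],
  ],
  gripper=[16,16],
)

```text
time: 5.9
ee_pos: [0.4617, -0.3292, 0.0049]
tcp_rot: [-180.0, 0.0, 33.9]
wrist_force: [-0.3, -0.3, 0.2]
opening: 0.0136
grasp_force: 0.0
```

send_rows(
  linear=[
    [0,0,0.0025],
    [0,0,0.0],
  ],
  twist=[
    [0,0,0],
    [0,0,0],
  ],
  gripper=[16,16],
)

```text
time: 6.15
ee_pos: [0.4618, -0.3292, 0.0024]
tcp_rot: [-180.0, 0.0, 33.9]
wrist_force: [-0.2, 0.5, -1.0]
opening: 0.0138
grasp_force: 0.0
```

send_rows(
  linear=[
    [0,0,0.002],
    [0,0,0.0],
  ],
  twist=[
    [0,0,0],
    [0,0,0],
  ],
  gripper=[16,16],
)

```text
time: 6.4
ee_pos: [0.4618, -0.3292, 0.0005]
tcp_rot: [-180.0, 0.0, 33.9]
wrist_force: [0.3, -1.0, -0.1]
opening: 0.0135
grasp_force: 0.0
```

send_rows(
  linear=[
    [0,0,0.0015],
    [0,0,0.0],
  ],
  twist=[
    [0,0,0],
    [0,0,0],
  ],
  gripper=[16,16],
)

```text
time: 6.65
ee_pos: [0.4618, -0.3292, -0.0009]
tcp_rot: [-180.0, 0.0, 33.9]
wrist_force: [-0.6, 0.4, 0.5]
opening: 0.0135
grasp_force: 0.0
```

send_rows(
  linear=[
    [0,0,0.0015],
    [0,0,0.0],
  ],
  twist=[
    [0,0,0],
    [0,0,0],
  ],
  gripper=[16,16],
)

```text
time: 6.9
ee_pos: [0.4618, -0.3293, -0.0025]
tcp_rot: [-180.0, 0.0, 33.9]
wrist_force: [0.2, 0.0, -0.3]
opening: 0.0135
grasp_force: 0.0
```

Run:
```python
from h import *
p=np.array(bot.get_obs()['ee_pos']);print(p)
a=camera("side")[:,:,::-1][150:190,305:345]
cv2.imwrite("pics/s5.png",cv2.resize(a,(560,560),interpolation=cv2.INTER_NEAREST))
```

```text
[ 0.46181316 -0.32926675 -0.00245379]
```

View pics/s5.png

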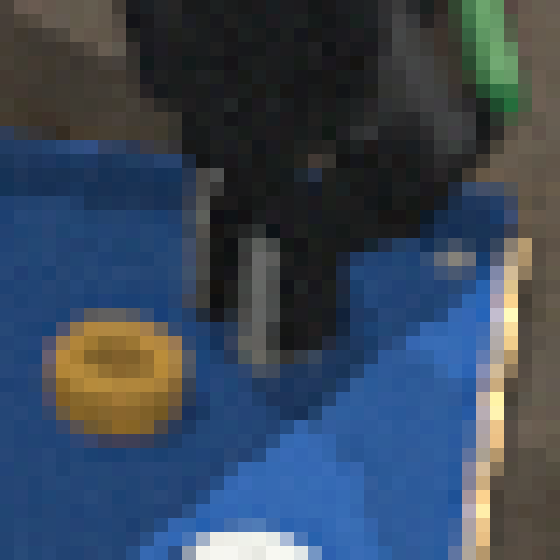

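```bash
cat > track.py <<'E'
from h import *
G=np.array([.6185,-.2578]); th=np.radians(-4.4); M=np.array([[np.cos(th),-np.sin(th)],[np.sin(th),np.cos(th)]])
def look(n='side'):
    im=camera(n); hsv=cv2.cvtColor(im,cv2.COLOR_RGB2HSV); h,s,v=cv2.split(hsv)
    roi=np.zeros(h.shape,bool)
    pts=np.array([proj(n,[*(G+M@np.array(q)),.02]) for q in[(-.2,-.125),(-.2,.125),(-.02,.125),(-.02,.021),(.11,.021),(.11,-.021),(-.02,-.021),(-.02,-.125)]])
    m=np.zeros(h.shape,np.uint8);cv2.fillPoly(m,[pts.astype(np.int32)],1); roi=m>0
    ms={'brass':(h>12)&(h<30)&(s>110)&(v>60),'red':((h<8)|(h>172))&(s>140)&(v>60),'steel':(s<60)&(v>115)}
    for k,mm in ms.items():
        c,l,st,ce=cv2.connectedComponentsWithStats((mm&roi).astype(np.uint8))
        for i in range(1,c):
            if st[i,4]<12: continue
            x0,y0,w,hh,a=st[i]; p=onz(n,*ce[i],.021)[:2]
            print(n,k,a,(w,hh),'world',p.round(4),'gate',(M.T@(p-G)).round(4))
if __name__=='__main__':
    o=bot.get_obs();p=np.array(o['ee_pos']);print('t',o['time'],'tcp',p.round(4),'yaw',o['tcp_rot'][2].round(1),'tcp gate',(M.T@(p[:2]-G)).round(4))
    look('side');look('top')
E
python3 track.py; python3 -c "
from h import *
print(onz('side',322,174.1,.016))"
```

```text
t 6.95 tcp [ 0.4619 -0.3293 -0.0024] yaw 33.9 tcp gate [-0.1507 -0.0833]
side brass 12 (np.int32(5), np.int32(4)) world [ 0.5798 -0.349 ] gate [-0.0316 -0.0939]
side brass 63 (np.int32(9), np.int32(8)) world [ 0.4931 -0.3041] gate [-0.1215 -0.0557]
side brass 51 (np.int32(7), np.int32(10)) world [ 0.5906 -0.1592] gate [-0.0354  0.0962]
side red 72 (np.int32(10), np.int32(9)) world [ 0.4888 -0.191 ] gate [-0.1344  0.0567]
side steel 75 (np.int32(10), np.int32(9)) world [ 0.4618 -0.234 ] gate [-0.158   0.0117]
top brass 26 (np.int32(6), np.int32(5)) world [ 0.5933 -0.1578] gate [-0.0328  0.0978]
top brass 32 (np.int32(8), np.int32(8)) world [ 0.4977 -0.3029] gate [-0.117  -0.0543]
top red 56 (np.int32(9), np.int32(9)) world [ 0.4908 -0.1946] gate [-0.1322  0.0532]
top steel 717 (np.int32(31), np.int32(48)) world [ 0.4639 -0.3399] gate [-0.1478 -0.0937]
top steel 65 (np.int32(10), np.int32(10)) world [ 0.4645 -0.2363] gate [-0.1552  0.0096]
top steel 12 (np.int32(12), np.int32(1)) world [ 0.4283 -0.1489] gate [-0.198  0.094]
top steel 13 (np.int32(13), np.int32(1)) world [ 0.4235 -0.2045] gate [-0.1985  0.0381]
[ 0.46575078 -0.32452411  0.016     ]
```

The tip bottoms now sit just above the floor. The real tips are about 19 mm behind the stated TCP, so a TCP z of −2.5 mm is right. The cage is aligned with brass to about 2 mm. Pushing.

send_rows(
  linear=[
    [0.008,0,0],
    [0.008,0,0],
    [0.008,0,0],
    [0.008,0,0],
    [0.008,0,0],
    [0.008,0,0],
    [0.006,0,0],
    [0.0,0,0],
  ],
  twist=[
    [0,0,0],
    [0,0,0],
    [0,0,0],
    [0,0,0],
    [0,0,0],
    [0,0,0],
    [0,0,0],
    [0,0,0],
  ],
  gripper=[16,16,16,16,16,16,16,16],
)

```text
time: 8.05
ee_pos: [0.507, -0.2988, -0.0024]
tcp_rot: [-180.0, -0.0, 34.0]
wrist_force: [0.6, 0.5, -0.2]
opening: 0.0138
grasp_force: 0.0
```

```bash
python3 track.py
```

```text
t 8.05 tcp [ 0.507  -0.2988 -0.0024] yaw 34.0 tcp gate [-0.108  -0.0495]
side brass 67 (np.int32(10), np.int32(9)) world [ 0.5275 -0.282 ] gate [-0.0889 -0.0311]
side brass 49 (np.int32(7), np.int32(10)) world [ 0.5907 -0.1592] gate [-0.0352  0.0962]
side red 72 (np.int32(10), np.int32(9)) world [ 0.4888 -0.191 ] gate [-0.1344  0.0567]
side steel 75 (np.int32(10), np.int32(9)) world [ 0.4619 -0.234 ] gate [-0.158   0.0117]
top brass 26 (np.int32(6), np.int32(5)) world [ 0.5933 -0.1578] gate [-0.0328  0.0978]
top red 56 (np.int32(9), np.int32(9)) world [ 0.4908 -0.1946] gate [-0.1322  0.0532]
top steel 2108 (np.int32(54), np.int32(57)) world [ 0.4921 -0.3102] gate [-0.122 -0.062]
top steel 12 (np.int32(12), np.int32(1)) world [ 0.4283 -0.1489] gate [-0.198  0.094]
```

send_rows(
  linear=[
    [0.0085,0,0],
    [0.0085,0,0],
    [0.0085,0,0],
    [0.0082,-0.0029,0],
    [0.0082,-0.0029,0],
    [0.0082,-0.0029,0],
    [0.0082,-0.0029,0],
    [0.0082,-0.0029,0],
  ],
  twist=[
    [0,0,0],
    [0,0,0],
    [0,0,0],
    [0,0,0.76],
    [0,0,0.76],
    [0,0,0.76],
    [0,0,0.76],
    [0,0,0.76],
  ],
  gripper=[16,16,16,16,16,16,16,16],
)

```text
time: 9.15
ee_pos: [0.562, -0.2579, -0.0023]
tcp_rot: [-180.0, -0.0, -4.3]
wrist_force: [-0.2, -1.0, -0.4]
opening: 0.0137
grasp_force: 0.2
```

```bash
python3 track.py
```

```text
t 9.15 tcp [ 0.562  -0.2579 -0.0023] yaw -4.3 tcp gate [-0.0563 -0.0045]
side brass 59 (np.int32(8), np.int32(8)) world [ 0.5878 -0.2557] gate [-0.0308 -0.0003]
side brass 48 (np.int32(6), np.int32(10)) world [ 0.5911 -0.1591] gate [-0.0349  0.0963]
side red 71 (np.int32(10), np.int32(9)) world [ 0.4891 -0.1905] gate [-0.1342  0.0572]
side steel 76 (np.int32(10), np.int32(9)) world [ 0.4618 -0.234 ] gate [-0.158   0.0117]
top brass 23 (np.int32(5), np.int32(5)) world [ 0.5933 -0.1589] gate [-0.0328  0.0967]
top steel 3484 (np.int32(79), np.int32(95)) world [ 0.5258 -0.2541] gate [-0.0927 -0.0034]
```

send_rows(
  linear=[
    [0.003,-0.0015,0],
    [0.004,-0.0015,0],
    [0.004,-0.001,0],
    [0.003,0,0],
    [0,0,0],
  ],
  twist=[
    [0,0,0],
    [0,0,0],
    [0,0,0],
    [0,0,0],
    [0,0,0],
  ],
  gripper=[14,12,10,8,8],
)

```text
time: 9.88
ee_pos: [0.5759, -0.2555, -0.0024]
tcp_rot: [180.0, -0.0, -4.1]
wrist_force: [0.6, 0.7, -0.3]
opening: 0.007
grasp_force: 0.0
```

```bash
python3 track.py|grep -v "top steel"
```

```text
t 9.875 tcp [ 0.5759 -0.2555 -0.0024] yaw -4.1 tcp gate [-0.0427 -0.001 ]
side brass 65 (np.int32(9), np.int32(9)) world [ 0.6021 -0.2551] gate [-0.0166  0.0014]
side brass 48 (np.int32(6), np.int32(10)) world [ 0.5911 -0.1591] gate [-0.0349  0.0963]
side red 70 (np.int32(10), np.int32(9)) world [ 0.4888 -0.1909] gate [-0.1345  0.0568]
side steel 75 (np.int32(10), np.int32(9)) world [ 0.4618 -0.234 ] gate [-0.158   0.0117]
top brass 23 (np.int32(5), np.int32(5)) world [ 0.5933 -0.1589] gate [-0.0328  0.0967]
```

send_rows(
  linear=[
    [0.006,-0.0002,0],
    [0.006,-0.0002,0],
    [0.006,-0.0002,0],
    [0.006,-0.0002,0],
    [0.006,0,0],
    [0.006,0,0],
    [0.005,0,0],
    [0,0,0],
  ],
  twist=[
    [0,0,0],
    [0,0,0],
    [0,0,0],
    [0,0,0],
    [0,0,0],
    [0,0,0],
    [0,0,0],
    [0,0,0],
  ],
  gripper=[8,8,8,8,8,8,8,8],
)

```text
time: 10.98
ee_pos: [0.617, -0.2576, -0.0025]
tcp_rot: [-180.0, -0.0, -4.1]
wrist_force: [-0.3, 0.8, 0.0]
opening: 0.0069
grasp_force: 0.0
```

```bash
python3 track.py|grep -v "top steel"
```

```text
t 10.975 tcp [ 0.617  -0.2576 -0.0025] yaw -4.1 tcp gate [-0.0016  0.0001]
side brass 57 (np.int32(9), np.int32(7)) world [ 0.6438 -0.2601] gate [ 0.0254 -0.0004]
side brass 48 (np.int32(6), np.int32(10)) world [ 0.5911 -0.1598] gate [-0.0348  0.0956]
side red 72 (np.int32(10), np.int32(9)) world [ 0.4889 -0.1912] gate [-0.1344  0.0565]
side steel 76 (np.int32(10), np.int32(9)) world [ 0.4618 -0.234 ] gate [-0.158   0.0117]
top brass 25 (np.int32(6), np.int32(5)) world [ 0.5932 -0.1581] gate [-0.0329  0.0974]
```

send_rows(
  linear=[
    [-0.011,0,0],
    [-0.011,0,0],
    [-0.011,0,-0.01],
    [0,0,-0.025],
    [-0.03,-0.0027,-0.015],
    [-0.045,-0.0036,0],
    [-0.045,-0.0036,0],
    [-0.0439,-0.0036,0],
  ],
  twist=[
    [0,0,0],
    [0,0,0],
    [0,0,0],
    [0,0,0],
    [0,0,0],
    [0,0,0],
    [0,0,0],
    [0,0,0.5],
  ],
  gripper=[8,8,8,8,10,12,14,14],
)

```text
time: 12.08
ee_pos: [0.4194, -0.2299, 0.0484]
tcp_rot: [180.0, -0.1, -9.2]
wrist_force: [-0.4, -0.3, 0.2]
opening: 0.0117
grasp_force: 0.0
```

```bash
python3 track.py|grep -v "top steel"
```

```text
t 12.075 tcp [ 0.4194 -0.2299  0.0484] yaw -9.2 tcp gate [-0.2006  0.0126]
side brass 60 (np.int32(10), np.int32(7)) world [ 0.6434 -0.2602] gate [ 0.025  -0.0005]
side brass 53 (np.int32(7), np.int32(10)) world [ 0.5902 -0.1597] gate [-0.0358  0.0956]
side red 73 (np.int32(10), np.int32(9)) world [ 0.4887 -0.1912] gate [-0.1345  0.0564]
side steel 65 (np.int32(10), np.int32(8)) world [ 0.4624 -0.2358] gate [-0.1573  0.01  ]
top brass 57 (np.int32(9), np.int32(9)) world [ 0.6461 -0.2594] gate [0.0276 0.0005]
top brass 29 (np.int32(6), np.int32(6)) world [ 0.5923 -0.158 ] gate [-0.0338  0.0975]
top red 43 (np.int32(8), np.int32(9)) world [ 0.4922 -0.1919] gate [-0.131   0.0561]
```

send_rows(
  linear=[
    [0,0,0.02],
    [0,0,0.02],
    [0,0,0.011],
    [0.006,0,0],
    [0.009,0,0],
    [0.009,0,0],
    [0.009,0,0],
    [0.009,0,0],
  ],
  twist=[
    [0,0,0],
    [0,0,0],
    [0,0,0],
    [0,0,0],
    [0,0,0],
    [0,0,0],
    [0,0,0],
    [0,0,0],
  ],
  gripper=[14,14,14,14,14,14,14,14],
)

```text
time: 13.18
ee_pos: [0.4635, -0.2369, -0.0032]
tcp_rot: [180.0, -0.0, -9.1]
wrist_force: [0.4, 0.2, 0.4]
opening: 0.0122
grasp_force: 0.2
```

```bash
python3 track.py|grep -v "top steel"
```

```text
t 13.175 tcp [ 0.4635 -0.2369 -0.0032] yaw -9.1 tcp gate [-0.1562  0.0089]
side brass 60 (np.int32(10), np.int32(7)) world [ 0.6434 -0.2602] gate [ 0.025  -0.0005]
side brass 48 (np.int32(6), np.int32(10)) world [ 0.5911 -0.1591] gate [-0.0349  0.0963]
side red 74 (np.int32(10), np.int32(10)) world [ 0.4887 -0.1915] gate [-0.1345  0.0562]
side steel 63 (np.int32(10), np.int32(9)) world [ 0.4889 -0.2396] gate [-0.1306  0.0082]
top brass 58 (np.int32(9), np.int32(10)) world [ 0.6458 -0.2594] gate [0.0273 0.0005]
top brass 25 (np.int32(6), np.int32(5)) world [ 0.5934 -0.1581] gate [-0.0327  0.0974]
```

send_rows(
  linear=[
    [0.011,0,0],
    [0.011,0,0],
    [0.011,0,0],
    [0.011,0,0],
    [0.011,0,0],
    [0.011,0,0],
    [0.011,0,0],
    [0.008,0,0],
  ],
  twist=[
    [0,0,0],
    [0,0,0],
    [0,0,0],
    [0,0,0],
    [0,0,0],
    [0,0,0],
    [0,0,0],
    [0,0,0],
  ],
  gripper=[14,14,14,14,14,14,14,14],
)

```text
time: 14.28
ee_pos: [0.5473, -0.2503, -0.0034]
tcp_rot: [-180.0, 0.0, -9.1]
wrist_force: [-1.1, -0.3, -0.2]
opening: 0.0117
grasp_force: 0.1
```

send_rows(
  linear=[
    [0.004,0.001,0],
    [0.004,0.001,0],
    [0.002,0,0],
    [0,0,0],
  ],
  twist=[
    [0,0,-0.25],
    [0,0,-0.2],
    [0,0,0],
    [0,0,0],
  ],
  gripper=[12,10,8,8],
)

```text
time: 14.78
ee_pos: [0.5563, -0.2534, -0.0033]
tcp_rot: [-180.0, -0.0, -4.6]
wrist_force: [-0.5, -0.1, 0.7]
opening: 0.0071
grasp_force: 0.0
```

```bash
python3 track.py|grep -v "top steel"
```

```text
t 14.775 tcp [ 0.5563 -0.2534 -0.0033] yaw -4.6 tcp gate [-0.0623 -0.0004]
side brass 59 (np.int32(10), np.int32(7)) world [ 0.6436 -0.2602] gate [ 0.0252 -0.0005]
side brass 48 (np.int32(6), np.int32(10)) world [ 0.5911 -0.1591] gate [-0.0349  0.0963]
side red 71 (np.int32(10), np.int32(9)) world [ 0.4891 -0.1905] gate [-0.1342  0.0572]
side steel 65 (np.int32(10), np.int32(9)) world [ 0.5826 -0.2536] gate [-0.0361  0.0015]
top brass 23 (np.int32(5), np.int32(5)) world [ 0.5933 -0.1589] gate [-0.0328  0.0967]
```

send_rows(
  linear=[
    [0.008,0,0],
    [0.008,0,0],
    [0.008,0,0],
    [0.008,0,0],
    [0.008,0,0],
    [0.008,0,0],
    [0.008,0,0],
    [0.006,0,0],
  ],
  twist=[
    [0,0,0],
    [0,0,0],
    [0,0,0],
    [0,0,0],
    [0,0,0],
    [0,0,0],
    [0,0,0],
    [0,0,0],
  ],
  gripper=[8,8,8,8,8,8,8,8],
)

```text
time: 15.88
ee_pos: [0.6185, -0.2584, -0.0034]
tcp_rot: [-180.0, 0.0, -4.6]
wrist_force: [-0.1, -0.8, -0.1]
opening: 0.0067
grasp_force: 0.3
```

```bash
python3 track.py|grep -v "top steel"
```

```text
t 15.875 tcp [ 0.6185 -0.2584 -0.0034] yaw -4.6 tcp gate [ 0.0001 -0.0006]
side brass 61 (np.int32(9), np.int32(8)) world [ 0.6732 -0.2645] gate [ 0.0551 -0.0025]
side brass 49 (np.int32(6), np.int32(10)) world [ 0.5911 -0.1594] gate [-0.0349  0.096 ]
side red 72 (np.int32(10), np.int32(9)) world [ 0.4886 -0.1909] gate [-0.1346  0.0567]
side steel 56 (np.int32(10), np.int32(7)) world [ 0.6455 -0.2603] gate [ 0.0271 -0.0004]
top brass 25 (np.int32(6), np.int32(5)) world [ 0.5932 -0.1581] gate [-0.0329  0.0974]
```

send_rows(
  linear=[
    [-0.011,0,0],
    [-0.011,0,0],
    [-0.011,0,-0.01],
    [0,0,-0.025],
    [-0.025,-0.014,-0.015],
    [-0.037,-0.0214,0],
    [-0.037,-0.0214,0],
    [-0.038,-0.0215,0],
  ],
  twist=[
    [0,0,0],
    [0,0,0],
    [0,0,0],
    [0,0,0],
    [0,0,0],
    [0,0,0],
    [0,0,0],
    [0,0,0],
  ],
  gripper=[8,8,8,8,10,12,14,16],
)

```text
time: 16.98
ee_pos: [0.4533, -0.1662, 0.0475]
tcp_rot: [180.0, -0.1, -4.6]
wrist_force: [-0.6, 0.4, 1.4]
opening: 0.0133
grasp_force: 0.0
```

send_rows(
  linear=[
    [0,0,0],
    [0,0,0],
    [0,0,0],
    [0,0,0],
    [0,0,0],
  ],
  twist=[
    [0,0,0.85],
    [0,0,0.85],
    [0,0,0.85],
    [0,0,0.83],
    [0,0,0],
  ],
  gripper=[16,16,16,16,16],
)

```text
time: 17.6
ee_pos: [0.4144, -0.2396, 0.0476]
tcp_rot: [-176.5, 0.3, -32.2]
wrist_force: [1.1, 0.4, 0.3]
opening: 0.0133
grasp_force: 0.0
```

```bash
python3 track.py
```

```text
t 17.6 tcp [ 0.4144 -0.2396  0.0476] yaw -32.2 tcp gate [-0.2049  0.0025]
side brass 65 (np.int32(10), np.int32(8)) world [ 0.6745 -0.265 ] gate [ 0.0563 -0.0028]
side brass 48 (np.int32(6), np.int32(10)) world [ 0.5911 -0.1598] gate [-0.0348  0.0956]
side red 74 (np.int32(10), np.int32(10)) world [ 0.4887 -0.1915] gate [-0.1345  0.0562]
side steel 61 (np.int32(10), np.int32(8)) world [ 0.6449 -0.2595] gate [0.0265 0.0003]
top brass 51 (np.int32(8), np.int32(9)) world [ 0.6771 -0.2659] gate [ 0.0591 -0.0036]
top brass 26 (np.int32(6), np.int32(5)) world [ 0.5933 -0.1578] gate [-0.0328  0.0978]
top red 56 (np.int32(9), np.int32(9)) world [ 0.4908 -0.1946] gate [-0.1322  0.0532]
top steel 64 (np.int32(9), np.int32(10)) world [ 0.6472 -0.259 ] gate [0.0287 0.001 ]
top steel 1177 (np.int32(42), np.int32(42)) world [ 0.4659 -0.3152] gate [-0.1477 -0.0689]
top steel 12 (np.int32(12), np.int32(1)) world [ 0.4283 -0.1489] gate [-0.198  0.094]
top steel 13 (np.int32(13), np.int32(1)) world [ 0.4237 -0.1982] gate [-0.1988  0.0445]
```

```bash
python3 -c "
from h import *
o=bot.get_obs();print(o['q'].round(1),o['qd'].round(2),o['joint_efforts'].round(1),o['ee_pos'],o['tcp_rot'])"
```

```text
[-32.1  -4.4 -17.5  77.3   3.5 179.9] [ 1.59  0.48  0.17 -0.05  0.01  0.03] [ -1.3 -41.5  46.4   0.1   0.2  -0. ] [ 0.41551171 -0.23806579  0.04741993] [-176.46895048    0.34320836  -31.99738601]
```

Joint 6 is at its end stop here, so I'll use the half-turn instead (yaw ≈ 142°) and push along tool −x.

send_rows(
  linear=[
    [0,0,0],
    [0,0,0],
    [0,0,0],
    [0,0,0],
    [0,0,0],
    [0,0,0],
    [0,0,0],
    [0,0,0],
  ],
  twist=[
    [0,0,-1.05],
    [0,0,-1.05],
    [0,0,-1.05],
    [0,0,-1.05],
    [0,0,-1.05],
    [0,0,-1.05],
    [0,0,-1.05],
    [0,0,-1.05],
  ],
  gripper=[16,16,16,16,16,16,16,16],
)

```text
time: 18.7
ee_pos: [0.4163, -0.2368, 0.0471]
tcp_rot: [-179.3, -3.5, 52.5]
wrist_force: [1.2, 0.5, -0.1]
opening: 0.0139
grasp_force: 0.0
```

send_rows(
  linear=[
    [0,0,0],
    [0,0,0],
    [0,0,0],
    [0,0,0],
    [0,0,0],
    [0,0,0],
    [0,0,0],
    [0,0,0],
  ],
  twist=[
    [0,0,-1.05],
    [0,0,-1.05],
    [0,0,-1.05],
    [0,0,-1.05],
    [0,0,-1.05],
    [0,0,-1.05],
    [0,0,-1.05],
    [0,0,-0.5],
  ],
  gripper=[16,16,16,16,16,16,16,16],
)

```text
time: 19.7
ee_pos: [0.4163, -0.2368, 0.0471]
tcp_rot: [176.7, -1.4, 131.0]
wrist_force: [0.1, -0.5, 0.2]
opening: 0.0138
grasp_force: 0.0
```

```bash
python3 track.py|grep -v steel; python3 -c "
from h import *
print(bot.get_obs()['q'].round(1),bot.get_obs()['tcp_rot'])"
```

```text
t 19.7 tcp [ 0.4163 -0.2368  0.0471] yaw 131.0 tcp gate [-0.2032  0.0054]
side brass 65 (np.int32(10), np.int32(8)) world [ 0.6745 -0.265 ] gate [ 0.0563 -0.0028]
side brass 48 (np.int32(6), np.int32(10)) world [ 0.5911 -0.1598] gate [-0.0348  0.0956]
side red 74 (np.int32(10), np.int32(10)) world [ 0.4887 -0.1915] gate [-0.1345  0.0562]
top brass 51 (np.int32(8), np.int32(9)) world [ 0.6771 -0.2659] gate [ 0.0591 -0.0036]
top brass 26 (np.int32(6), np.int32(5)) world [ 0.5933 -0.1578] gate [-0.0328  0.0978]
top red 56 (np.int32(9), np.int32(9)) world [ 0.4908 -0.1946] gate [-0.1322  0.0532]
[-31.9  -4.3 -17.5  77.3   3.5  17.4] [176.74904566  -1.418004   130.74840245]
```

```bash
cat > go.py <<'E'
import sys
from h import *
x,y,z,yaw=map(float,sys.argv[1:]); o=bot.get_obs()
A=R.from_euler('xyz',o['tcp_rot'],degrees=True);B=R.from_euler('xyz',[180,0,yaw],degrees=True)
print('rot',(np.degrees((A.inv()*B).as_rotvec())/10).round(3),'lin now',A.inv().apply(np.array([x,y,z])-o['ee_pos']).round(4),'lin after',B.inv().apply(np.array([x,y,z])-o['ee_pos']).round(4))
E
python3 go.py .4553 -.1667 .0475 141.6
```

```text
rot [ 0.338 -0.111 -1.089] lin now [0.0277 0.0753 0.0045] lin after [ 0.013   0.0793 -0.0004]
```

send_rows(
  linear=[
    [0,0,0],
    [0,0,0],
    [0.0033,0.0198,0],
    [0.0033,0.0198,0],
    [0.0033,0.0198,0],
    [0.0033,0.0198,0],
    [0,0,0],
  ],
  twist=[
    [0.17,-0.055,-0.545],
    [0.17,-0.055,-0.545],
    [0,0,0],
    [0,0,0],
    [0,0,0],
    [0,0,0],
    [0,0,0],
  ],
  gripper=[16,16,16,16,16,16,16],
)

```text
time: 20.68
ee_pos: [0.4555, -0.1663, 0.0469]
tcp_rot: [-180.0, -0.0, 141.5]
wrist_force: [0.3, -0.5, 0.3]
opening: 0.0136
grasp_force: 0.0
```

```bash
python3 go.py .4553 -.1667 -.003 141.6; python3 track.py | grep -E "red|tcp"
```

```text
rot [-0.002 -0.002 -0.01 ] lin now [-0.0001 -0.0004  0.0499] lin after [-0.0001 -0.0004  0.0499]
t 20.675 tcp [ 0.4555 -0.1663  0.0469] yaw 141.5 tcp gate [-0.1696  0.0787]
side red 72 (np.int32(9), np.int32(10)) world [ 0.4884 -0.1915] gate [-0.1349  0.0561]
```

send_rows(
  linear=[
    [0,0,0.02],
    [0,0,0.02],
    [0,0,0.01],
    [-0.006,0,0],
    [-0.008,0,0],
    [-0.008,0,0],
    [-0.008,0,0],
    [-0.008,0,0],
  ],
  twist=[
    [0,0,0],
    [0,0,0],
    [0,0,0],
    [0,0,0],
    [0,0,0],
    [0,0,0],
    [0,0,0],
    [0,0,0],
  ],
  gripper=[16,16,16,16,16,16,16,16],
)

```text
time: 21.78
ee_pos: [0.4852, -0.1918, -0.0032]
tcp_rot: [-180.0, -0.0, 141.4]
wrist_force: [-0.1, 0.1, 0.3]
opening: 0.0134
grasp_force: 0.1
```

```bash
python3 track.py | grep -E "red|tcp|brass"
```

```text
t 21.775 tcp [ 0.4852 -0.1918 -0.0032] yaw 141.4 tcp gate [-0.138   0.0556]
side brass 65 (np.int32(10), np.int32(8)) world [ 0.6745 -0.2649] gate [ 0.0564 -0.0028]
side brass 48 (np.int32(6), np.int32(10)) world [ 0.5911 -0.1591] gate [-0.0349  0.0963]
side red 29 (np.int32(5), np.int32(8)) world [ 0.5115 -0.1997] gate [-0.1111  0.0497]
top brass 50 (np.int32(8), np.int32(9)) world [ 0.6768 -0.2655] gate [ 0.0587 -0.0033]
```

send_rows(
  linear=[
    [-0.008,0,0],
    [-0.008,0,0],
    [-0.008,0,0],
    [-0.008,0,0],
    [-0.008,0,0],
    [-0.008,0,0],
    [-0.007,0,0],
    [0,0,0],
  ],
  twist=[
    [0,0,0],
    [0,0,0],
    [0,0,0],
    [0,0,0],
    [0,0,0],
    [0,0,0],
    [0,0,0],
    [0,0,0],
  ],
  gripper=[16,16,16,16,16,16,16,16],
)

```text
time: 22.88
ee_pos: [0.5279, -0.226, -0.0034]
tcp_rot: [-180.0, -0.0, 141.4]
wrist_force: [-0.0, -0.4, -0.3]
opening: 0.0135
grasp_force: 0.0
```

```bash
python3 track.py | grep -E "red|tcp"
```

```text
t 22.875 tcp [ 0.5279 -0.226  -0.0034] yaw 141.4 tcp gate [-0.0927  0.0248]
side red 29 (np.int32(5), np.int32(8)) world [ 0.5546 -0.2342] gate [-0.0655  0.0186]
```

send_rows(
  linear=[
    [-0.0073,-0.0027,0],
    [-0.0073,-0.0027,0],
    [-0.0073,-0.0027,0],
    [-0.0073,-0.0027,0],
    [-0.0073,-0.0027,0],
    [0,0,0],
  ],
  twist=[
    [0,0,-0.68],
    [0,0,-0.68],
    [0,0,-0.68],
    [0,0,-0.68],
    [0,0,-0.68],
    [0,0,0],
  ],
  gripper=[16,16,16,16,16,16],
)

```text
time: 23.72
ee_pos: [0.5547, -0.2529, -0.0034]
tcp_rot: [-180.0, -0.0, 175.4]
wrist_force: [-0.5, -0.2, -0.7]
opening: 0.0136
grasp_force: 0.0
```

```bash
python3 track.py | grep -E "red|tcp"
```

```text
t 23.725 tcp [ 0.5547 -0.2529 -0.0034] yaw 175.4 tcp gate [-0.064 -0.   ]
side red 63 (np.int32(9), np.int32(8)) world [ 0.581  -0.2512] gate [-0.0379  0.0037]
```

Red is centred in front of the gate. I'll narrow the fingers and push about 62 mm.

send_rows(
  linear=[
    [-0.003,0,0],
    [-0.003,0,0],
    [-0.003,0,0],
    [-0.004,0,0],
    [-0.008,0,0],
    [-0.008,0,0],
    [-0.008,0,0],
    [-0.008,0,0],
  ],
  twist=[
    [0,0,0],
    [0,0,0],
    [0,0,0],
    [0,0,0],
    [0,0,0],
    [0,0,0],
    [0,0,0],
    [0,0,0],
  ],
  gripper=[14,12,10,8,8,8,8,8],
)

```text
time: 24.82
ee_pos: [0.6, -0.2565, -0.0035]
tcp_rot: [180.0, -0.1, 175.4]
wrist_force: [-0.4, -0.3, 0.7]
opening: 0.007
grasp_force: 0.5
```

send_rows(
  linear=[
    [-0.006,0,0],
    [-0.006,0,0],
    [-0.005,0,0],
    [0,0,0],
  ],
  twist=[
    [0,0,0],
    [0,0,0],
    [0,0,0],
    [0,0,0],
  ],
  gripper=[8,8,8,8],
)

```text
time: 25.32
ee_pos: [0.6168, -0.2578, -0.0035]
tcp_rot: [180.0, -0.0, 175.4]
wrist_force: [0.5, -0.0, 0.2]
opening: 0.0065
grasp_force: 0.0
```

```bash
python3 track.py
```

```text
t 25.325 tcp [ 0.6168 -0.2578 -0.0035] yaw 175.4 tcp gate [-0.0017 -0.0001]
side brass 59 (np.int32(9), np.int32(8)) world [ 0.7011 -0.2676] gate [ 0.0831 -0.0034]
side brass 48 (np.int32(6), np.int32(10)) world [ 0.5911 -0.1598] gate [-0.0348  0.0956]
side red 59 (np.int32(9), np.int32(7)) world [ 0.6442 -0.2601] gate [ 0.0258 -0.0003]
side steel 59 (np.int32(10), np.int32(7)) world [ 0.6739 -0.2623] gate [ 0.0556 -0.0002]
top brass 25 (np.int32(6), np.int32(5)) world [ 0.5932 -0.1581] gate [-0.0329  0.0974]
top steel 3651 (np.int32(68), np.int32(96)) world [ 0.5321 -0.2313] gate [-0.0882  0.0198]
```

send_rows(
  linear=[
    [0.011,0,0],
    [0.011,0,0],
    [0.012,0,-0.01],
    [0,0,-0.03],
    [0.02,0,-0.04],
    [0.04,0,-0.04],
    [0.04,0,0],
    [0,0,0],
  ],
  twist=[
    [0,0,0],
    [0,0,0],
    [0,0,0],
    [0,0,0],
    [0,0,0],
    [0,0,0],
    [0,0,0],
    [0,0,0],
  ],
  gripper=[8,8,8,8,8,8,8,8],
)

```text
time: 26.42
ee_pos: [0.4808, -0.2472, 0.1186]
tcp_rot: [-179.9, 0.1, 175.4]
wrist_force: [1.0, -0.9, 0.4]
opening: 0.0069
grasp_force: 0.0
```

```bash
python3 track.py
python3 - <<'E'
from h import *
a=camera("side")[:,:,::-1][140:235,225:350]
cv2.imwrite("pics/end.png",cv2.resize(a,None,fx=5,fy=5,interpolation=cv2.INTER_CUBIC))
E
```

```text
t 26.425 tcp [ 0.4808 -0.2472  0.1186] yaw 175.4 tcp gate [-0.1381  0.    ]
side brass 63 (np.int32(10), np.int32(8)) world [ 0.7016 -0.2677] gate [ 0.0836 -0.0035]
side brass 47 (np.int32(6), np.int32(10)) world [ 0.5912 -0.1589] gate [-0.0348  0.0966]
side red 61 (np.int32(10), np.int32(7)) world [ 0.6433 -0.2605] gate [ 0.0249 -0.0008]
side steel 62 (np.int32(10), np.int32(7)) world [ 0.6735 -0.262 ] gate [0.0552 0.0001]
top brass 51 (np.int32(9), np.int32(9)) world [ 0.7035 -0.2696] gate [ 0.0857 -0.0052]
top brass 25 (np.int32(6), np.int32(5)) world [ 0.5934 -0.1581] gate [-0.0327  0.0974]
top red 29 (np.int32(7), np.int32(8)) world [ 0.65   -0.2538] gate [0.0311 0.0064]
top steel 59 (np.int32(9), np.int32(9)) world [ 0.6763 -0.2608] gate [0.0578 0.0015]
top steel 2948 (np.int32(68), np.int32(72)) world [ 0.5014 -0.2892] gate [-0.1144 -0.0403]
```

View pics/end.png

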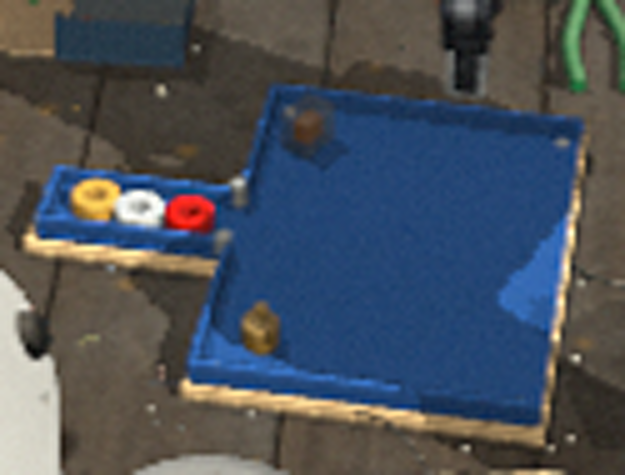

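All three washers lie flat in the slot, with brass at (95,198), steel at (140,208) and red at (190,212). The weight and relay are where they started, and the robot is clear of everything.

```bash
python3 -c "
from workcell import ticket
print(ticket.job_done())"
```

```text
the job is handed in; nothing more can be done
None
```

I swept the brass, then the silver-grey, then the red washer through the gate; all three lie flat and wholly inside the slot, the weight and relay stand where they were, and the job was handed in at about 26.5 s with no verdict returned.

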